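# Shingle new brake pads along the parts tray

### The arm

A 6-joint arm with a two-finger parallel gripper is mounted at the origin on the work surface. World frame = base frame: x ahead of the robot, y to its left, z up, the work surface at z = 0. Lengths are in mm, angles in rad, forces in N, time in s.
With the tool pointing down it reaches from about 275 to 850 mm from the base axis. Payload 5.2 kg.
Tool frame: the origin (TCP) lies midway between the tips of the shut fingers; the grasp point (between the pads) lies 19 mm behind it (env.tcp_to_grasp is the distance from the TCP to the grasp point, in mm); x points along the fingers, y is the direction in which the jaws open and shut, and the axes are right-handed (so a half turn about x gives the same grasp; the last joint's range is limited). The gripper opens to 85 mm and grips with 20 to 120 N. Pads are 22 mm wide; open, the fingers measure 114 mm over their backs; the gripper's body (76 mm by 85 mm) begins 54 mm behind the grasp point. The pads swing forward as they close: fully open they stand 13 mm farther back than shut.
Start: joints at [-1.46, 0.259, 1.535, -0, 1.348, -0.203], TCP at [169.792, -523.14, 231.31] pointing down, gripper open.
Joint ranges: [-3.14, 3.14], [-0.91, 2.08], [0.19, 2.58], [-1.22, 4.36], [0.22, 2.71], [-3.12, 3.12]. Speed limits (rad/s): [2.57, 2.57, 3.14, 3.14, 3.14, 3.14].

### API

Orientations are given as [roll, pitch, yaw] about the fixed x, y, z axes, in that order (R = Rz(yaw) Ry(pitch) Rx(roll)).
In Python, from bench import readout, optics, env gives the robot as it stands. The module is installed in compiled form; this text tells all that it offers.
- The arm moves only by the tool play_rows, never from a script. Its argument "motion" is a list of rows, each an object with "offset": the shift along the tool's x, y, z in cm, a list of three; "delta_rot": the turn, a rotation vector about the tool's x, y, z in degrees, a list of three; "jaw": the opening, from 0 (shut) to 1 (fully open). In form: [{"offset": [tx, ty, tz], "delta_rot": [wx, wy, wz], "jaw": jaw}, ...]. A call has 1 to 10 rows; each row shifts and turns the commanded pose from where the row before left it, along the tool's axes as they then stand; what a row does not reach is not made up. A row lasts 1/12 s, in which the tool goes at most 41.7 mm and 7.16 degrees, less where a joint would pass 70% of its speed; a pose out of reach is approached as far as the arm can. A call with a gripper value outside its range is refused whole. The fingers move at their own pace and stop on an object; "squeeze" is the grip in N (left out, the last holds). Time passes only in rows, so rows that do not move let the fingers close. It gives the time, the measured TCP pose, the force and the opening at its end, in the units of the state.
- readout.observe(): the state, without advancing time (a new reading comes with each control period).
- optics.capture(name): name is "scene" or "top" or "wrist"; returns a dict with "pixels" (420x560x3 uint8, blue, green, red), "fx", "fy", "cx", "cy" (pixels), "dist" ([k1, k2, p1, p2, k3] as OpenCV has them; the pictures are not rectified), "R" (3x3) and "t" (3): a world point X has camera coordinates R X + t. Camera axes: x right, y down, z forward; pixel columns grow to the right and rows downward; lengths in mm; the calibration is good to about 2 mm. A picture is of the moment at which its call begins. There is no depth.
- env.job_done(): hands the job in, once; it reports no verdict.
The state is a dict: "t": time; "joints": joint angles; "joint_velocities": joint speeds; "tau": joint torques, N m; "ee_pos": TCP position; "tcp_rot": TCP orientation; "wrist_force": force on the tool from outside, world axes, zero at the start; "torque": the same for the moment, N m; "width": opening from 0.0 (shut) to 1.0 (fully open).
Only numpy, scipy, OpenCV 4.12 (cv2) and the standard library are available. Lean on these libraries where they do the work, as an engineer would, in place of code of your own. Each camera call takes 0.05 s, during which the arm holds its last target.

### The job

One brake pad already lies at one end of the aluminium parts tray. Lay the two other full-size brake pads from the bench after it, lining up and lengthwise in one straight row along the tray, shingled like roof tiles: each new pad leans with one end on the pad before it, overlapping it by between a third and a half of its length, and stands with its other end on the tray floor. Either pad may come first; leave the pad that is already there where it is, and the smaller pad on the bench is not part of this set.

Things in the scene. Friction and masses are not known exactly. Their poses are not given: they have to be found in the camera images.
- tray: shallow aluminium tray, fixed to the bench, 310 mm long x 160 mm wide over all, floor 4 mm thick (its upper face is 4 mm above the bench), rim 4 mm thick and 16 mm high over all. Origin at the centre of its underside, on the bench; x along its length, pointing from the end where the first pad lies to the empty end; y across, z up
- pad0_center (a point): first pad, flat in the tray: disc brake pad, lining up, 100 x 50 x 12 mm high, 0.3 kg, both ends alike: dark 5 mm steel plate with 11 mm long, 30 mm wide end ears, under a brown-grey lining 78 mm long, the full 50 mm wide, grooved across; straight sides to grip across the 50 mm. Point: its centre, 6 mm above its underside; x along its length, z out of the lining (x to the tray's empty end)
- pad1_center (a point): one full-size pad, flat on the bench: disc brake pad, lining up, 100 x 50 x 12 mm high, 0.3 kg, both ends alike: dark 5 mm steel plate with 11 mm long, 30 mm wide end ears, under a brown-grey lining 78 mm long, the full 50 mm wide, grooved across; straight sides to grip across the 50 mm. Point: its centre, 6 mm above its underside; x along its length, z out of the lining
- pad2_center (a point): other full-size pad, flat on the bench: disc brake pad, lining up, 100 x 50 x 12 mm high, 0.3 kg, both ends alike: dark 5 mm steel plate with 11 mm long, 30 mm wide end ears, under a brown-grey lining 78 mm long, the full 50 mm wide, grooved across; straight sides to grip across the 50 mm. Point: its centre, 6 mm above its underside; x along its length, z out of the lining
There are look-alikes about, which are no part of the job. Leave any white look-alike of the part that bears pad1_center alone.

How it is judged (in metres and radians):
At the end, for the whole second after the job is handed in: Both pads lie lining up in the tray after the first: successive centres 40 to 82 mm apart along the row, within 20 mm sideways of the first pad's axis and 11 degrees of the tray, leaning 3.5 to 20 degrees, centres 10 to 35 mm above the bench; the first pad flat, within 15 mm of its start (((x of pad1_center in the frame of pad0_center between 0.04 and 0.082 m and x of pad2_center in the frame of pad0_center between 0.08 and 0.164 m and horizontal distance between pad1_center and pad2_center between 0.04 and 0.082 m) or (x of pad2_center in the frame of pad0_center between 0.04 and 0.082 m and x of pad1_center in the frame of pad0_center between 0.08 and 0.164 m and horizontal distance between pad2_center and pad1_center between 0.04 and 0.082 m)) and y of pad1_center in the frame of pad0_center between -0.02 and 0.02 m and angle between the y axis of each of pad1_center, pad2_center and the y axis of tray, either way round below 0.2 rad and angle between pad1_center's own z axis and vertical between 0.06 and 0.35 rad and z of pad1_center in the frame of tray between 0.01 and 0.035 m and y of pad2_center in the frame of pad0_center between -0.02 and 0.02 m and angle between pad2_center's own z axis and vertical between 0.06 and 0.35 rad and z of pad2_center in the frame of tray between 0.01 and 0.035 m and distance of pad0_center from where it was at the start of the episode below 0.015 m and angle between pad0_center's own z axis and vertical below 0.05 rad); the robot touches nothing.
It also fails if it takes over 54 s, if anything falls off the work surface, if the arm or the gripper's body presses on something with over 40 N, if the wrist force passes 120 N, or if a joint passes its speed limit or range.

## Working session

There is one attempt and no reset: what is moved stays moved. The work goes in short steps, Python scripts to look and compute and a tool call to move; the robot and the scene stay as the last step left them, time stands still between calls to the robot, and variables do not carry over. Pictures are saved under pics/ and viewed, and the job is handed in when it is done.

Besides the shell and the picture viewer there is one more tool, called after "Request:" as name(argument=value, ...), one argument or row to a line, values as JSON. play_rows: Moves the arm, as the interface text tells. Its arguments: {"type":"object","properties":{"motion":{"type":"array","items":{"type":"object","properties":{"offset":{"type":"array","items":{"type":"number"}},"delta_rot":{"type":"array","items":{"type":"number"}},"jaw":{"type":"number"}}}},"squeeze":{"type":"number"}},"required":["motion"]}

```bash
mkdir -p pics; ls
python3 - <<'E'
from bench import readout, optics, env
import cv2
print(readout.observe(), env.tcp_to_grasp)
for n in ["scene","top","wrist"]:
    c=optics.capture(n); cv2.imwrite(f"pics/{n}0.png",c["pixels"]); print(n,{k:c[k] for k in c if k!="pixels"})
E
```

```text
pics
{'t': 0.0, 'joints': array([-1.45978611e+00,  2.59322659e-01,  1.53610781e+00,  1.25671925e-05,
        1.34799769e+00, -2.02805691e-01]), 'joint_velocities': array([-0.00054182, -0.00010141, -0.00110526,  0.00091424, -0.00031352,
       -0.00240387]), 'tau': array([-1.46477032e-03, -4.46038413e+01, -2.90573555e+01, -6.47622292e-04,
        1.17222872e-02,  1.75605527e-05]), 'ee_pos': array([ 169.74247866, -522.58609572,  230.47572135]), 'tcp_rot': array([-1.78027662,  1.56896078,  1.67512915]), 'wrist_force': array([ 0.36011604,  0.15483403, -0.79768404]), 'torque': array([-0.02721619, -0.0088637 , -0.01357979]), 'width': 1.0037492474281107} 18.700000000000003
scene {'fx': 514.0557201785009, 'fy': 514.0557201785009, 'cx': 280.9525034857206, 'cy': 206.8716913915537, 'dist': array([0.0212597, 0.       , 0.       , 0.       , 0.       ]), 'R': array([[ 8.77700399e-01,  4.79209159e-01, -7.68880426e-04],
       [ 2.61413360e-01, -4.80137780e-01, -8.37335517e-01],
       [-4.01628017e-01,  7.34728722e-01, -5.46688797e-01]]), 't': array([-540.92276214,  -66.38001852, 1594.6439316 ])}
top {'fx': 437.52169004322354, 'fy': 437.52169004322354, 'cx': 274.5991457138876, 'cy': 213.85259423883167, 'dist': array([-0.09938619,  0.        ,  0.        ,  0.        ,  0.        ]), 'R': array([[ 0.00110764, -0.99992559, -0.01214861],
       [-0.98106663,  0.00126621, -0.19366636],
       [ 0.19366734,  0.01213311, -0.98099223]]), 't': array([  69.40543569,  576.08329476, 1128.83000494])}
wrist {'fx': 351.8913152222485, 'fy': 351.8913152222485, 'cx': 278.4994302322545, 'cy': 212.76686942691305, 'dist': array([-0.05998863,  0.        ,  0.        ,  0.        ,  0.        ]), 'R': array([[ 0.30928417, -0.95096673, -0.00236302],
       [-0.91123886, -0.29707233,  0.28529244],
       [-0.27200561, -0.08608316, -0.9584376 ]]), 't': array([-548.87600441,  -36.95360333,  378.98043879])}
```

View pics/top0.png

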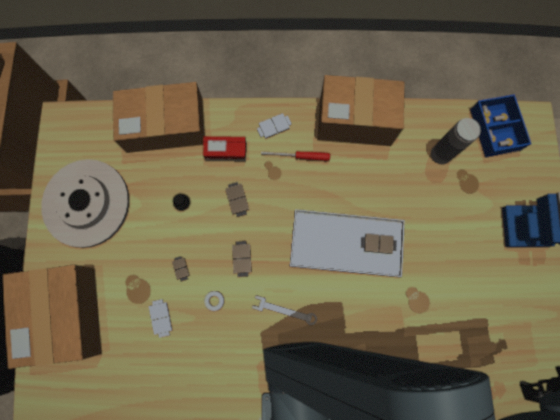

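View pics/scene0.png

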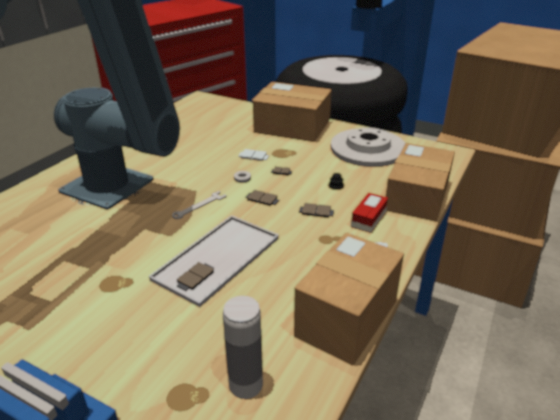

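View pics/wrist0.png

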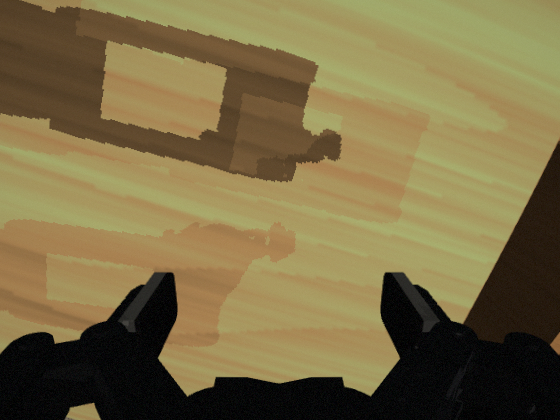

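The top picture shows the tray at about (347,244) with the first pad at its right end (379,244). Full-size pads are at (237,199) and (242,259), the small pad is at (181,268), and white look-alikes are at (274,125) and (160,318).

```bash
cat > h.py <<'E'
from bench import readout, optics, env
import cv2, numpy as np
from scipy.spatial.transform import Rotation as Rot
def cap(n):
    return optics.capture(n)
def K(c): return np.array([[c["fx"],0,c["cx"]],[0,c["fy"],c["cy"]],[0,0,1.]])
def pix2w(c,uv,z):
    p=cv2.undistortPoints(np.array(uv,float).reshape(-1,1,2),K(c),c["dist"]).reshape(-1,2)
    d=np.c_[p,np.ones(len(p))]@c["R"]; o=-c["R"].T@c["t"]
    return o+d*((z-o[2])/d[:,2])[:,None]
def w2pix(c,X):
    return cv2.projectPoints(np.array(X,float).reshape(-1,1,3),cv2.Rodrigues(c["R"])[0],c["t"],K(c),c["dist"])[0].reshape(-1,2)
def tool():
    s=readout.observe(); return s["ee_pos"],Rot.from_euler('xyz',s["tcp_rot"])
E
python3 - <<'E'
from h import *
c=cap("top"); im=c["pixels"]
cv2.imwrite("pics/crop1.png",cv2.resize(im[180:290,170:300],None,fx=6,fy=5.4,interpolation=cv2.INTER_CUBIC)[:,:780])
cv2.imwrite("pics/crop2.png",cv2.resize(im[195:290,280:415],None,fx=5.9,fy=5.9,interpolation=cv2.INTER_CUBIC))
for n,uv in dict(A=(237,199),B=(242,259),S=(181,268),p0=(379,244),tray=(347,244)).items(): print(n,pix2w(c,[uv],6 if n in 'ABS' else 10))
print(pix2w(c,[(294,212),(403,219),(402,275),(291,268)],16))
s=readout.observe();print(Rot.from_euler('xyz',s["tcp_rot"]).as_matrix().round(3))
E
```

```text
A [[629.43093232 177.29667947   6.        ]]
B [[458.36381827 160.42668084   6.        ]]
S [[432.76316091 330.4577263    6.        ]]
p0 [[ 499.21323975 -221.43557345   10.        ]]
tray [[ 499.50579408 -131.73890944   10.        ]]
[[ 589.36121167   15.42542379   16.        ]
 [ 568.91025923 -291.30367878   16.        ]
 [ 412.40113077 -280.45776926   16.        ]
 [ 432.79154942   24.73736014   16.        ]]
[[-0.     0.309 -0.951]
 [ 0.001 -0.951 -0.309]
 [-1.    -0.001 -0.   ]]
```

View pics/crop1.png

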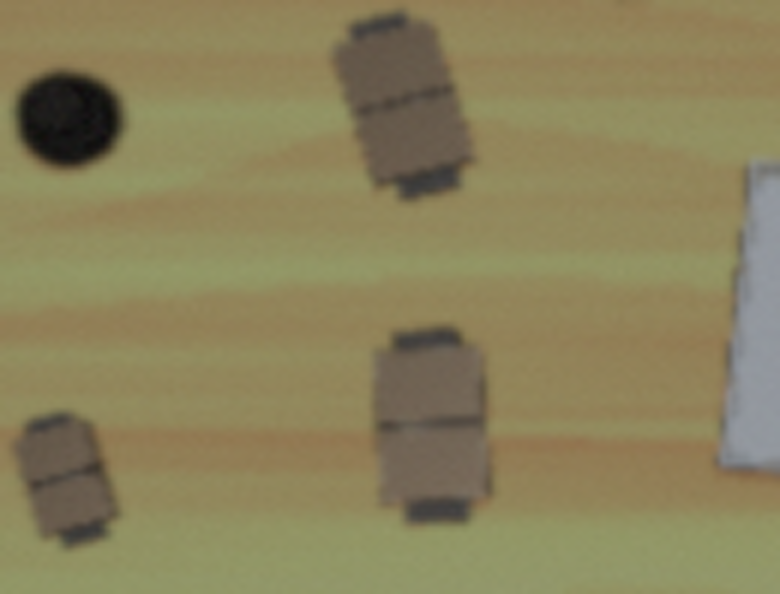

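View pics/crop2.png

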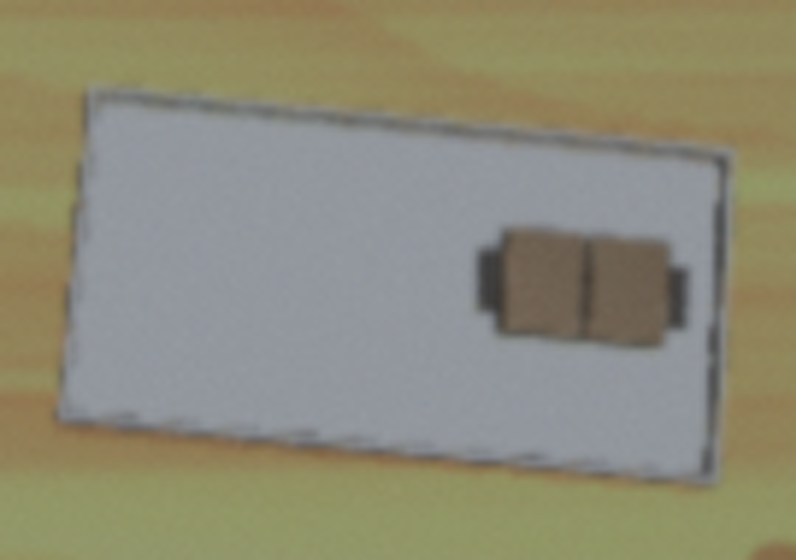

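```bash
cat > est.py <<'E'
from h import *
c=cap("top")
def f(pts,x0,y0,sx,sy): return [((u+.5)/sx-.5+x0,(v+.5)/sy-.5+y0) for u,v in pts]
A=f([(335,48),(432,22),(473,160),(377,187)],170,180,6,5.4)
B=f([(376,350),(484,346),(490,498),(380,503)],170,180,6,5.4)
P=f([(504,230),(668,240),(662,347),(497,332)],280,195,5.9,5.9)
for n,q,z in (("A",A,12),("B",B,12),("P0",P,16)):
    w=pix2w(c,q,z); m=w.mean(0)
    r=cv2.minAreaRect(w[:,:2].astype(np.float32))
    e=w-m; 
    if n!="P0": ax=(w[0]+w[1]-w[2]-w[3])/2; cr=(w[1]+w[2]-w[0]-w[3])/2
    else: ax=(w[0]+w[3]-w[1]-w[2])/2; cr=(w[1]+w[0]-w[2]-w[3])/2
    print(n,m.round(1),"len",np.linalg.norm(ax).round(1),"wid",np.linalg.norm(cr).round(1),"yaw",np.degrees(np.arctan2(ax[1],ax[0])).round(1),"perp",np.degrees(np.arctan2(cr[1],cr[0])).round(1))
t=pix2w(c,[(294,212),(403,219),(402,275),(291,268)],16)
print(t.mean(0))
E
python3 est.py
```

```text
A [628.6 176.9  12. ] len 77.7 wid 47.7 yaw 15.7 perp -72.7
B [460.3 160.9  12. ] len 78.3 wid 50.4 yaw 2.5 perp -87.3
P0 [ 500.6 -218.4   16. ] len 78.1 wid 49.8 yaw 85.4 perp -5.9
[ 500.86603777 -132.89966603   16.        ]
```

```bash
cat >> h.py <<'E'
def plan(target,yaw=None,tilt=0,n=1):
    """target TCP (mm), yaw of tool y (deg), tilt about tool y (deg). Prints offset (cm) in present tool axes, rotvec (deg)"""
    p,R=tool(); d=R.inv().apply(np.array(target,float)-p)/10
    print("TCP",p.round(1),"offset cm",d.round(2),"len",np.linalg.norm(d).round(2),"per row /%d"%n,(d/n).round(3))
    y=np.radians(yaw); ty=np.array([np.cos(y),np.sin(y),0]); tx=np.array([0,0,-1.]); tz=np.cross(tx,ty)
    Rt=Rot.from_matrix(np.c_[tx,ty,tz])*Rot.from_rotvec([0,np.radians(tilt),0])
    print("rot deg",np.degrees((R.inv()*Rt).as_rotvec()).round(2))
E
python3 - <<'E'
from h import *
plan((460.3,160.9,120),-87.4,n=20)
E
```

```text
TCP [ 169.7 -522.9  230.9] offset cm [ 11.15 -56.07 -48.74] len 75.12 per row /20 [ 0.557 -2.803 -2.437]
rot deg [15.38 -0.    0.05]
```

Request:
play_rows(
  motion=[
    {"offset": [0,-2.8,-2.44],"delta_rot": [0,0,0],"jaw": 1},
    {"offset": [0,-2.8,-2.44],"delta_rot": [0,0,0],"jaw": 1},
    {"offset": [0,-2.8,-2.44],"delta_rot": [0,0,0],"jaw": 1},
    {"offset": [0,-2.8,-2.44],"delta_rot": [0,0,0],"jaw": 1},
    {"offset": [0,-2.8,-2.44],"delta_rot": [0,0,0],"jaw": 1},
    {"offset": [0,-2.8,-2.44],"delta_rot": [0,0,0],"jaw": 1},
    {"offset": [0,-2.8,-2.44],"delta_rot": [0,0,0],"jaw": 1},
    {"offset": [0,-2.8,-2.44],"delta_rot": [0,0,0],"jaw": 1},
    {"offset": [0,-2.8,-2.44],"delta_rot": [0,0,0],"jaw": 1},
    {"offset": [0,-2.8,-2.44],"delta_rot": [0,0,0],"jaw": 1},
  ],
)

```text
t: 1.08
ee_pos: [315.7, -179.8, 231.5]
tcp_rot: [2.143, 1.57, -0.686]
wrist_force: [0.4, -0.0, -0.7]
width: 1.004
```

Request:
play_rows(
  motion=[
    {"offset": [1.1,-2.8,-2.44],"delta_rot": [0,0,0],"jaw": 1},
    {"offset": [1.1,-2.8,-2.44],"delta_rot": [0,0,0],"jaw": 1},
    {"offset": [1.1,-2.8,-2.44],"delta_rot": [0,0,0],"jaw": 1},
    {"offset": [1.1,-2.8,-2.44],"delta_rot": [0,0,0],"jaw": 1},
    {"offset": [1.1,-2.8,-2.44],"delta_rot": [0,0,0],"jaw": 1},
    {"offset": [1.1,-2.8,-2.44],"delta_rot": [0,0,0],"jaw": 1},
    {"offset": [1.1,-2.8,-2.44],"delta_rot": [0,0,0],"jaw": 1},
    {"offset": [1.1,-2.8,-2.44],"delta_rot": [5.1,0,0],"jaw": 1},
    {"offset": [1.1,-2.8,-2.0],"delta_rot": [5.1,0,0],"jaw": 1},
    {"offset": [1.1,-2.8,-2.0],"delta_rot": [5.1,0,0],"jaw": 1},
  ],
)

```text
t: 1.92
ee_pos: [461.1, 156.2, 120.7]
tcp_rot: [0.159, 1.571, -2.939]
wrist_force: [-0.1, -0.7, 0.8]
width: 1.003
```

Run:
```python
from h import *
plan((460.3,160.9,60),-87.4,n=3)
c=cap("wrist"); cv2.imwrite("pics/w1.png",c["pixels"])
```

```text
TCP [461.1 156.2 120.7] offset cm [ 6.07 -0.47  0.06] len 6.09 per row /3 [ 2.024 -0.157  0.021]
rot deg [-0.11  0.01 -0.  ]
```

View pics/w1.png

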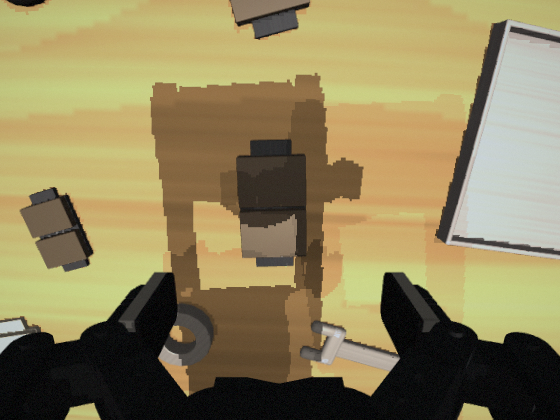

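The wrist view shows the near full-size pad ahead of the fingers, lining from (236,156) to (305,154) down to (242,258). I'll check this against the top-camera estimate.

Run:
```python
from h import *
c=cap("wrist")
w=pix2w(c,[(236,156),(305,154),(242,258)],12);print(w.round(1)); 
print("centre",((w[1]+w[2])/2).round(1), "len",np.linalg.norm(w[2]-w[0]),"wid",np.linalg.norm(w[1]-w[0]), np.degrees(np.arctan2(*(w[0]-w[2])[[1,0]])))
t=cap("top"); print(pix2w(t,[(214,301),(262,300)],3).round(0))
plan((460.3,160.9,60),-87.4)
```

```text
[[502.8 192.4  12. ]
 [506.  143.8  12. ]
 [424.8 187.6  12. ]]
centre [465.4 165.7  12. ] len 78.13002914650166 wid 48.685412291665365 3.531617658128184
[[343. 236.   3.]
 [346. 104.   3.]]
TCP [461.1 155.9 120.1] offset cm [ 6.01 -0.5   0.04] len 6.03 per row /1 [ 6.009 -0.505  0.038]
rot deg [ 0.31  0.12 -0.  ]
```

Request:
play_rows(
  motion=[
    {"offset": [2.5,-0.7,-0.2],"delta_rot": [0,0,0],"jaw": 1},
    {"offset": [2.5,0,0],"delta_rot": [0,0,0],"jaw": 1},
    {"offset": [2.5,0,0],"delta_rot": [0,0,0],"jaw": 1},
    {"offset": [2.0,0,0],"delta_rot": [0,0,0],"jaw": 1},
    {"offset": [1.5,0,0],"delta_rot": [0,0,0],"jaw": 1},
    {"offset": [0.5,0,0],"delta_rot": [0,0,0],"jaw": 1},
    {"offset": [0,0,0],"delta_rot": [0,0,0],"jaw": 1},
  ],
)

```text
t: 2.65
ee_pos: [461.9, 160.1, 5.7]
tcp_rot: [0.133, 1.568, -2.962]
wrist_force: [0.1, -0.2, -0.9]
width: 0.996
```

Run:
```python
from h import *
plan((463,163,2),-87)
c=cap("wrist"); cv2.imwrite("pics/w2.png",c["pixels"])
```

```text
TCP [461.9 160.1   5.7] offset cm [ 0.37 -0.29 -0.12] len 0.48 per row /1 [ 0.365 -0.287 -0.123]
rot deg [-0.34  0.15 -0.02]
```

View pics/w2.png

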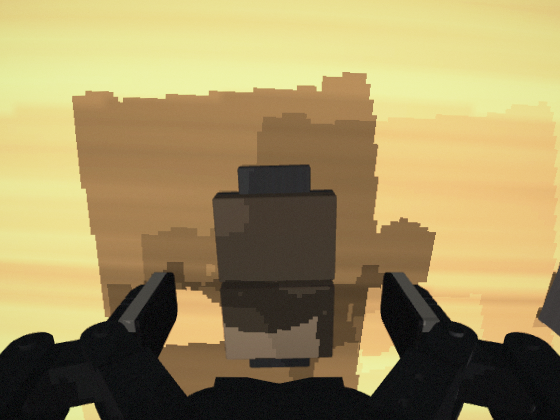

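Run:
```python
from h import *
c=cap("wrist")
w=pix2w(c,[(221,283),(333,280),(214,196),(335,192)],12);print(w.round(1),w[:2].mean(0))
p,R=tool(); print(w2pix(c,[p+R.apply([-13,-42,0]),p+R.apply([-13,42,0]),p+R.apply([-13,42,11]),p+R.apply([-13,42,-11])]).round(0))
```

```text
[[462.2 185.4  12. ]
 [465.9 137.1  12. ]
 [500.8 188.1  12. ]
 [504.7 140.   12. ]] [464.07835303 161.25508175  12.        ]
[[176. 292.]
 [380. 292.]
 [378. 315.]
 [383. 268.]]
```

Request:
play_rows(
  motion=[
    {"offset": [0.4,0,-0.2],"delta_rot": [-1.4,0,0],"jaw": 0.8},
    {"offset": [0.35,-0.1,0],"delta_rot": [0,0,0],"jaw": 0.7},
    {"offset": [0,0,0],"delta_rot": [0,0,0],"jaw": 0.5},
    {"offset": [0,0,0],"delta_rot": [0,0,0],"jaw": 0.3},
    {"offset": [0,0,0],"delta_rot": [0,0,0],"jaw": 0.3},
    {"offset": [0,0,0],"delta_rot": [0,0,0],"jaw": 0.3},
  ],
  squeeze=50,
)

```text
t: 3.25
ee_pos: [465.2, 162.2, -0.6]
tcp_rot: [2.994, 1.57, -0.076]
wrist_force: [-1.2, -0.7, 5.1]
width: 0.572
```

Run:
```python
from h import *
plan((463,163,2),-87)
s=readout.observe();print(s['width'],s['wrist_force'])
c=cap("wrist"); cv2.imwrite("pics/w3.png",c["pixels"])
```

```text
TCP [465.2 162.2  -0.6] offset cm [-0.26 -0.09  0.22] len 0.35 per row /1 [-0.259 -0.095  0.218]
rot deg [ 1.09 -0.06 -0.01]
0.5720123279258594 [-1.23112956 -0.72811884  5.05117012]
```

View pics/w3.png

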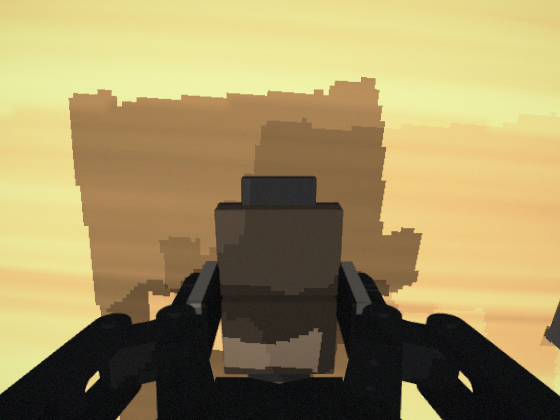

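Request:
play_rows(
  motion=[
    {"offset": [-2,0,0],"delta_rot": [0,0,0],"jaw": 0.3},
    {"offset": [-4,0,0],"delta_rot": [0,0,0],"jaw": 0.3},
    {"offset": [-3,2,0],"delta_rot": [-6,0,0],"jaw": 0.3},
  ],
)

```text
t: 3.55
ee_pos: [465.0, 144.2, 89.5]
tcp_rot: [-0.69, 1.568, 2.629]
wrist_force: [1.8, -0.4, -3.2]
width: 0.565
```

Run:
```python
from h import *
plan((505,-158,100),-4,n=9)
c=cap("wrist"); cv2.imwrite("pics/w4.png",c["pixels"])
# per-row plan with rotation 6.5/row
p,R=tool(); T=np.array((505,-158,100.)); N=11
d=(T-p)/N
for i in range(N):
    print((R.inv().apply(d)/10).round(2)); R=R*Rot.from_rotvec([np.radians(-6.9),0,0])
```

```text
TCP [465.  144.2  89.5] offset cm [-1.1  30.45  1.38] len 30.51 per row /9 [-0.122  3.384  0.154]
rot deg [-7.587e+01  4.000e-02  1.700e-01]
[-0.04  2.73  0.2 ]
[-0.04  2.68  0.52]
[-0.04  2.6   0.84]
[-0.04  2.48  1.15]
[-0.04  2.32  1.44]
[-0.04  2.13  1.71]
[-0.04  1.91  1.95]
[-0.04  1.67  2.17]
[-0.04  1.39  2.35]
[-0.04  1.1   2.5 ]
[-0.04  0.79  2.62]
```

View pics/w4.png

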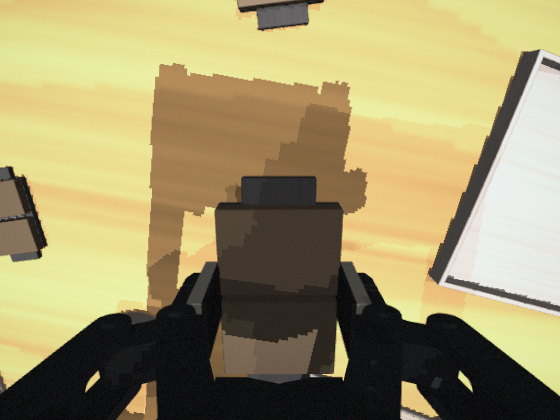

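The pad is held level in the fingers, with its groove at row 296. Next I carry it over the tray while turning.

Request:
play_rows(
  motion=[
    {"offset": [-0.05,2.73,0.2],"delta_rot": [-6.9,0,0],"jaw": 0.3},
    {"offset": [-0.05,2.68,0.52],"delta_rot": [-6.9,0,0],"jaw": 0.3},
    {"offset": [-0.05,2.6,0.84],"delta_rot": [-6.9,0,0],"jaw": 0.3},
    {"offset": [-0.05,2.48,1.15],"delta_rot": [-6.9,0,0],"jaw": 0.3},
    {"offset": [-0.05,2.32,1.44],"delta_rot": [-6.9,0,0],"jaw": 0.3},
    {"offset": [-0.05,2.13,1.71],"delta_rot": [-6.9,0,0],"jaw": 0.3},
    {"offset": [-0.05,1.9,1.95],"delta_rot": [-6.9,0,0],"jaw": 0.3},
    {"offset": [-0.05,1.67,2.17],"delta_rot": [-6.9,0,0],"jaw": 0.3},
    {"offset": [-0.05,1.4,2.35],"delta_rot": [-6.9,0,0],"jaw": 0.3},
    {"offset": [0,1.1,2.5],"delta_rot": [-6.9,0,0],"jaw": 0.3},
  ],
)

```text
t: 4.43
ee_pos: [493.8, -130.5, 92.6]
tcp_rot: [-1.97, 1.569, 2.557]
wrist_force: [1.1, 1.2, -4.3]
width: 0.566
```

Request:
play_rows(
  motion=[
    {"offset": [0,0.8,2.6],"delta_rot": [-6.9,0,0],"jaw": 0.3},
    {"offset": [0,0,0],"delta_rot": [0,0,0],"jaw": 0.3},
  ],
)

```text
t: 4.6
ee_pos: [498.3, -161.5, 92.9]
tcp_rot: [0.517, 1.568, -1.12]
wrist_force: [0.8, 0.4, -3.3]
width: 0.568
```

Run:
```python
from h import *
plan((505,-158,100),-4,tilt=-9.6)
c=cap("wrist"); cv2.imwrite("pics/w5.png",c["pixels"])
```

```text
TCP [ 498.3 -161.5   92.9] offset cm [-0.71  0.65 -0.39] len 1.04 per row /1 [-0.712  0.651 -0.389]
rot deg [ 0.2  -9.45 -0.1 ]
```

View pics/w5.png

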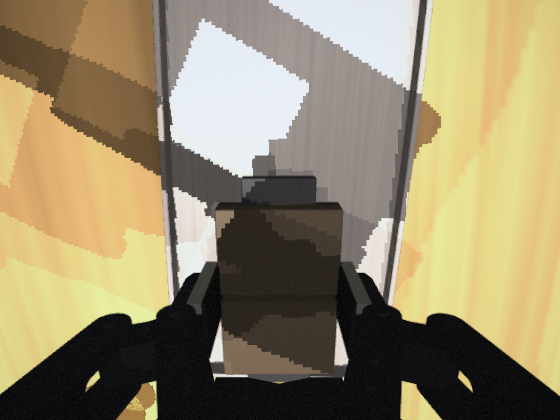

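```bash
cat >> h.py <<'E'
def held(c,uv,h):
    "point seen by wrist cam intersected with tool plane x=h, in tool frame"
    p,R=tool(); q=cv2.undistortPoints(np.array(uv,float).reshape(-1,1,2),K(c),c["dist"]).reshape(-1,2)
    d=R.inv().apply(np.c_[q,np.ones(len(q))]@c["R"]); o=R.inv().apply(-c["R"].T@c["t"]-p)
    return o+d*((h-o[0])/d[:,0])[:,None]
E
python3 - <<'E'
from h import *
c=cap("wrist")
g=held(c,[(221,298),(337,297),(216,206),(342,206)],-12.6); print(g.round(1))
gz=g[:2,2].mean()
def target(cen,tilt,yaw=-4):
    y=np.radians(yaw); ty=np.array([np.cos(y),np.sin(y),0]); tx=np.array([0,0,-1.]); tz=np.cross(tx,ty)
    Rt=Rot.from_matrix(np.c_[tx,ty,tz])*Rot.from_rotvec([0,np.radians(tilt),0])
    return np.array(cen)-Rt.apply([-6.6,0,gz])
T=target((504.8,-158.5,19.5),-9.6); print(T)
plan(T,-4,-9.6)
E
```

```text
[[-12.6 -22.9   4.4]
 [-12.6  25.3   3.9]
 [-12.6 -23.  -35.4]
 [-12.6  25.2 -35.4]]
[ 505.00545352 -155.56187773   12.30810145]
TCP [ 496.7 -157.2   92.4] offset cm [ 8.01  0.82 -0.22] len 8.05 per row /1 [ 8.009  0.824 -0.215]
rot deg [-0.23 -9.66  0.1 ]
```

Request:
play_rows(
  motion=[
    {"offset": [2,0.8,-0.2],"delta_rot": [0,-4.8,0],"jaw": 0.3},
    {"offset": [2,0,0],"delta_rot": [0,-4.8,0],"jaw": 0.3},
    {"offset": [0,0,0],"delta_rot": [0,0,0],"jaw": 0.3},
  ],
)

```text
t: 4.95
ee_pos: [501.8, -152.5, 49.3]
tcp_rot: [-0.047, 1.404, -1.686]
wrist_force: [-2.5, 0.5, -4.7]
width: 0.567
```

Run:
```python
from h import *
plan((505,-155.6,12.3),-4,-9.6)
c=cap("scene"); cv2.imwrite("pics/s6.png",cv2.resize(c["pixels"][180:330,130:330],None,fx=4,fy=4,interpolation=cv2.INTER_CUBIC))
```

```text
TCP [ 501.8 -152.5   49.3] offset cm [ 3.7   0.37 -0.33] len 3.73 per row /1 [ 3.695  0.369 -0.33 ]
rot deg [ 0.13 -0.05  0.44]
```

View pics/s6.png

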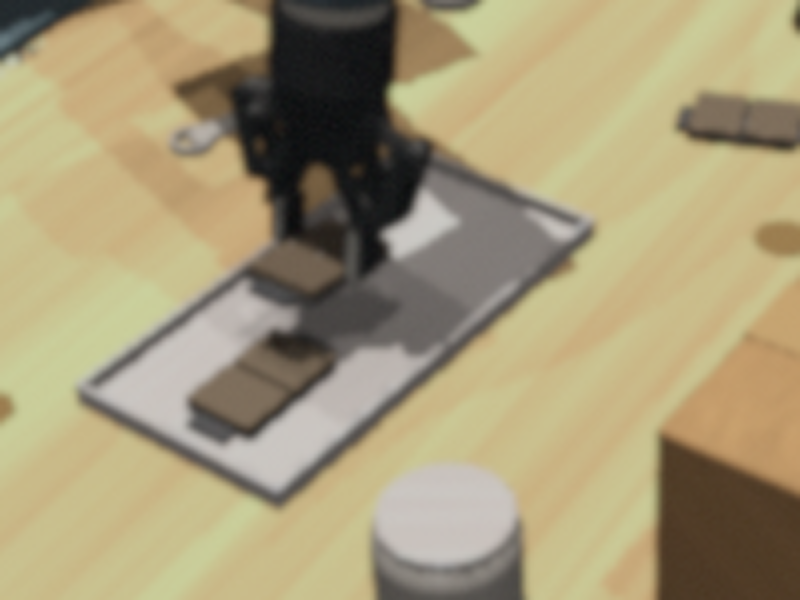

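The held pad's near end is raised towards pad0 and lines up with the row. I lower it now.

Request:
play_rows(
  motion=[
    {"offset": [1.5,0.37,-0.33],"delta_rot": [0,0,0],"jaw": 0.3},
    {"offset": [1.2,0,0],"delta_rot": [0,0,0],"jaw": 0.3},
    {"offset": [0.6,0,0],"delta_rot": [0,0,0],"jaw": 0.3},
    {"offset": [0.2,0,0],"delta_rot": [0,0,0],"jaw": 0.3},
    {"offset": [0,0,0],"delta_rot": [0,0,0],"jaw": 0.3},
    {"offset": [0,0,0],"delta_rot": [0,0,0],"jaw": 0.3},
  ],
)

```text
t: 5.5
ee_pos: [509.1, -159.9, 19.0]
tcp_rot: [0.004, 1.403, -1.637]
wrist_force: [-0.1, 0.1, -3.8]
width: 0.571
```

Run:
```python
from h import *
plan((505,-155.6,12.3),-4,-9.6)
c=cap("scene"); cv2.imwrite("pics/s7.png",cv2.resize(c["pixels"][200:320,140:300],None,fx=5,fy=5,interpolation=cv2.INTER_CUBIC))
```

```text
TCP [ 509.1 -159.9   19. ] offset cm [ 0.6  -0.44 -0.51] len 0.9 per row /1 [ 0.598 -0.444 -0.507]
rot deg [-0.06 -0.01 -0.03]
```

View pics/s7.png

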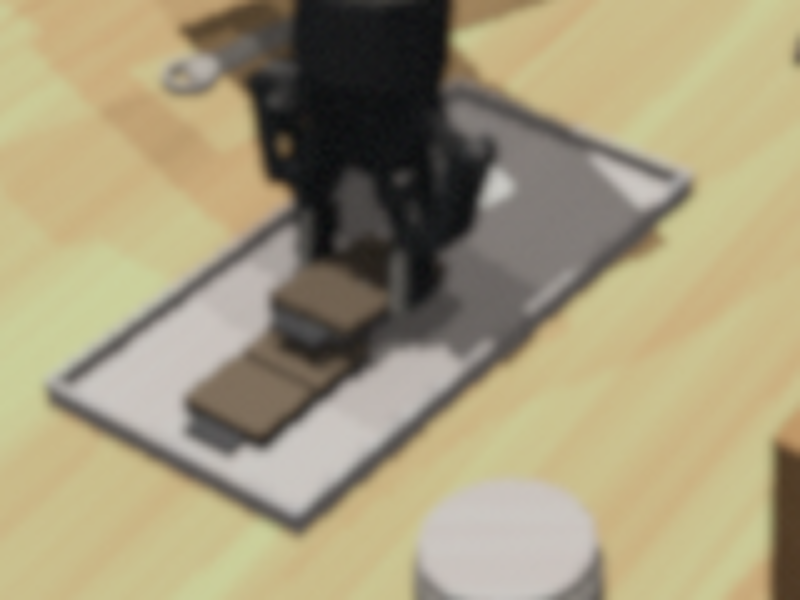

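Request:
play_rows(
  motion=[
    {"offset": [0.2,-0.3,-0.4],"delta_rot": [0,0,0],"jaw": 0.3},
    {"offset": [0.2,0,0],"delta_rot": [0,0,0],"jaw": 0.3},
    {"offset": [0.15,0,0],"delta_rot": [0,0,0],"jaw": 0.3},
    {"offset": [0,0,0],"delta_rot": [0,0,0],"jaw": 0.3},
    {"offset": [0,0,0],"delta_rot": [0,0,0],"jaw": 0.3},
  ],
)

```text
t: 5.97
ee_pos: [506.0, -156.3, 12.2]
tcp_rot: [-0.001, 1.403, -1.642]
wrist_force: [-0.4, 0.4, -3.5]
width: 0.569
```

Run:
```python
from h import *
plan((505,-155.6,12.3),-4,-9.6)
c=cap("scene"); cv2.imwrite("pics/s8.png",cv2.resize(c["pixels"][200:320,140:300],None,fx=5,fy=5,interpolation=cv2.INTER_CUBIC))
```

```text
TCP [ 506.  -156.3   12.2] offset cm [-0.02 -0.11 -0.06] len 0.13 per row /1 [-0.025 -0.109 -0.064]
rot deg [-0.01 -0.    0.01]
```

View pics/s8.png

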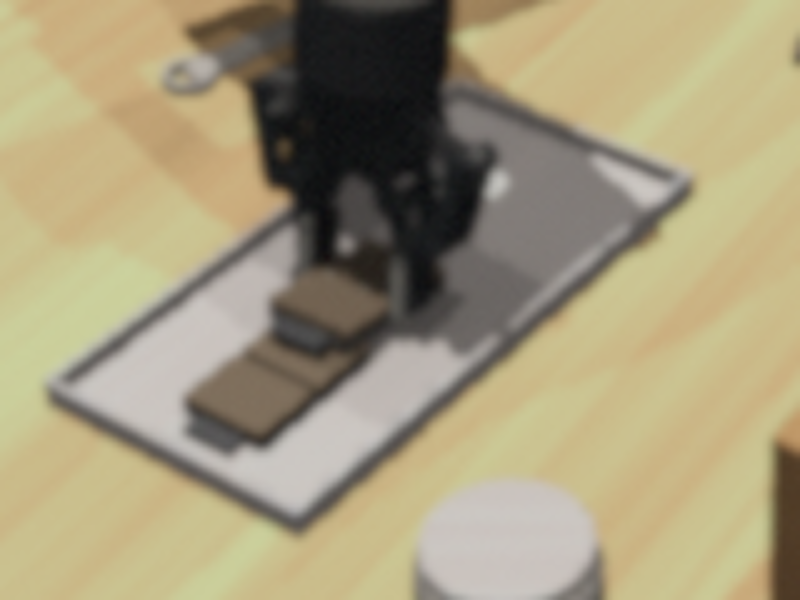

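Request:
play_rows(
  motion=[
    {"offset": [0.1,0,0],"delta_rot": [0,0,0],"jaw": 0.3},
    {"offset": [0.05,0,0],"delta_rot": [0,0,0],"jaw": 0.3},
    {"offset": [0,0,0],"delta_rot": [0,0,0],"jaw": 0.3},
  ],
)

```text
t: 6.27
ee_pos: [506.3, -156.8, 11.1]
tcp_rot: [0.003, 1.403, -1.638]
wrist_force: [0.8, 0.6, -0.5]
width: 0.568
```

Request:
play_rows(
  motion=[
    {"offset": [0.1,0,0],"delta_rot": [0,0,0],"jaw": 0.3},
    {"offset": [0,0,0],"delta_rot": [0,0,0],"jaw": 0.3},
  ],
)

```text
t: 6.43
ee_pos: [506.4, -156.8, 10.9]
tcp_rot: [0.005, 1.403, -1.636]
wrist_force: [-2.9, 3.6, 8.7]
width: 0.569
```

Request:
play_rows(
  motion=[
    {"offset": [-0.1,0,0],"delta_rot": [0,0,0],"jaw": 0.57},
    {"offset": [0,0,0],"delta_rot": [0,0,0],"jaw": 0.65},
    {"offset": [0,0,0],"delta_rot": [0,0,0],"jaw": 0.75},
    {"offset": [0,0,0],"delta_rot": [0,0,0],"jaw": 0.85},
    {"offset": [0,0,0],"delta_rot": [0,0,0],"jaw": 0.9},
    {"offset": [0,0,0],"delta_rot": [0,0,0],"jaw": 0.9},
  ],
)

```text
t: 6.93
ee_pos: [506.1, -156.7, 10.7]
tcp_rot: [0.0, 1.403, -1.641]
wrist_force: [-0.5, -1.0, 0.6]
width: 0.902
```

Run:
```python
from h import *
print(readout.observe()['width'],readout.observe()['wrist_force'])
c=cap("wrist"); cv2.imwrite("pics/w9.png",c["pixels"])
```

```text
0.9021943963948037 [-0.47924802 -1.0168912   0.62546589]
```

View pics/w9.png

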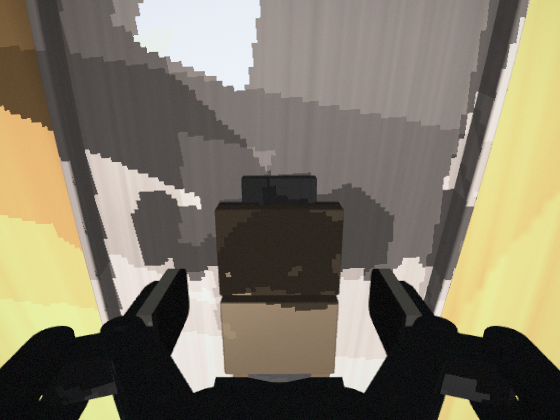

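Request:
play_rows(
  motion=[
    {"offset": [-1.5,0,0],"delta_rot": [0,0,0],"jaw": 0.9},
    {"offset": [-3,0,0],"delta_rot": [0,0,0],"jaw": 0.9},
    {"offset": [-4,0,0],"delta_rot": [0,0,0],"jaw": 1},
    {"offset": [-2,0,0],"delta_rot": [0,4.8,0],"jaw": 1},
    {"offset": [0,0,0],"delta_rot": [0,4.8,0],"jaw": 1},
  ],
)

```text
t: 7.4
ee_pos: [510.9, -138.3, 119.7]
tcp_rot: [1.596, 1.561, -0.04]
wrist_force: [0.9, -0.8, 0.5]
width: 0.998
```

Run:
```python
from h import *
plan((628.6,177,120),-74,n=9)
c=cap("scene"); cv2.imwrite("pics/s10.png",cv2.resize(c["pixels"][200:320,140:300],None,fx=5,fy=5,interpolation=cv2.INTER_CUBIC))
p,R=tool(); T=np.array((628.6,177,110.)); N=10
d=(T-p)/N
for i in range(N):
    print((R.inv().apply(d)/10).round(2)); R=R*Rot.from_rotvec([np.radians(7),0,0])
```

```text
TCP [ 510.9 -138.3  119.7] offset cm [  0.07   9.69 -32.23] len 33.65 per row /9 [ 0.008  1.076 -3.581]
rot deg [70.25 -0.35 -0.48]
[ 0.1   0.96 -3.25]
[ 0.1   0.56 -3.35]
[ 0.1   0.15 -3.39]
[ 0.1  -0.27 -3.38]
[ 0.1  -0.68 -3.33]
[ 0.1  -1.08 -3.22]
[ 0.1  -1.46 -3.06]
[ 0.1  -1.83 -2.86]
[ 0.1  -2.16 -2.62]
[ 0.1  -2.46 -2.33]
```

View pics/s10.png

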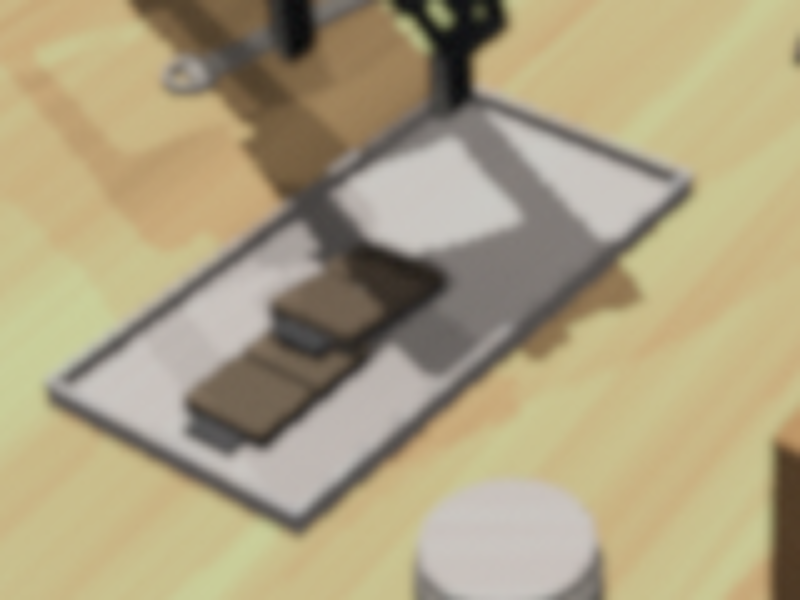

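The first shingle lies well: it leans on pad0 and stands on the tray floor. Next is the second pad.

Request:
play_rows(
  motion=[
    {"offset": [0.1,0.96,-3.25],"delta_rot": [7,0,0],"jaw": 1},
    {"offset": [0.1,0.56,-3.35],"delta_rot": [7,0,0],"jaw": 1},
    {"offset": [0.1,0.15,-3.4],"delta_rot": [7,0,0],"jaw": 1},
    {"offset": [0.1,-0.27,-3.4],"delta_rot": [7,0,0],"jaw": 1},
    {"offset": [0.1,-0.68,-3.33],"delta_rot": [7,0,0],"jaw": 1},
    {"offset": [0.1,-1.08,-3.22],"delta_rot": [7,0,0],"jaw": 1},
    {"offset": [0.1,-1.46,-3.06],"delta_rot": [7,0,0],"jaw": 1},
    {"offset": [0.1,-1.83,-2.86],"delta_rot": [7,0,0],"jaw": 1},
    {"offset": [0.1,-2.16,-2.62],"delta_rot": [7,0,0],"jaw": 1},
    {"offset": [0.1,-2.46,-2.33],"delta_rot": [7,0,0],"jaw": 1},
  ],
)

```text
t: 8.28
ee_pos: [622.8, 178.8, 103.1]
tcp_rot: [0.771, 1.568, -2.09]
wrist_force: [-0.8, -0.3, -0.1]
width: 1.003
```

Request:
play_rows(
  motion=[
    {"offset": [0,0,0],"delta_rot": [0,0,0],"jaw": 1},
    {"offset": [0,0,0],"delta_rot": [0,0,0],"jaw": 1},
  ],
)

```text
t: 8.45
ee_pos: [622.4, 179.1, 102.8]
tcp_rot: [0.515, 1.568, -2.336]
wrist_force: [-0.2, -0.8, -0.2]
width: 1.001
```

Run:
```python
from h import *
plan((628.6,177,40),-74,n=1)
c=cap("wrist"); cv2.imwrite("pics/w11.png",c["pixels"])
```

```text
TCP [622.4 179.1 102.8] offset cm [ 6.28  0.37 -0.54] len 6.31 per row /1 [ 6.276  0.366 -0.544]
rot deg [ 0.7   0.12 -0.07]
```

View pics/w11.png

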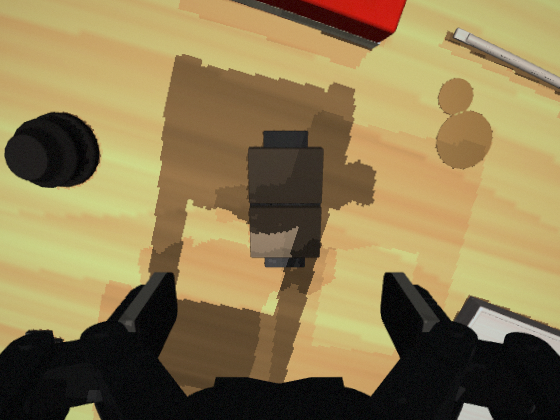

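Run:
```python
from h import *
c=cap("wrist")
w=pix2w(c,[(249,205),(322,206),(248,148),(323,148),(250,257),(320,258)],12);print(w.round(1),w[:2].mean(0).round(1),w.mean(0).round(1))
print(pix2w(cap("top"),[(181,202)],10))
plan((631,179.5,4),-73.5)
```

```text
[[624.9 199.7  12. ]
 [638.7 151.5  12. ]
 [662.2 210.6  12. ]
 [676.3 163.5  12. ]
 [587.7 188.8  12. ]
 [601.4 140.4  12. ]] [631.8 175.6  12. ] [631.9 175.8  12. ]
[[620.15207135 337.20370961  10.        ]]
TCP [622.4 176.4 103.6] offset cm [ 9.96 -0.06 -0.93] len 10.0 per row /1 [ 9.959 -0.064 -0.931]
rot deg [ 0.03  0.1  -0.05]
```

Request:
play_rows(
  motion=[
    {"offset": [2.0,0.28,-0.8],"delta_rot": [0,0,0],"jaw": 1},
    {"offset": [2.5,0,0],"delta_rot": [0,0,0],"jaw": 1},
    {"offset": [2.5,0,0],"delta_rot": [0,0,0],"jaw": 1},
    {"offset": [1.6,0,0],"delta_rot": [0,0,0],"jaw": 1},
    {"offset": [0.9,0,0],"delta_rot": [0,0,0],"jaw": 1},
    {"offset": [0.3,0,0],"delta_rot": [0,0,0],"jaw": 0.9},
    {"offset": [0,0,0],"delta_rot": [0,0,0],"jaw": 0.8},
    {"offset": [0,0,0],"delta_rot": [0,0,0],"jaw": 0.8},
  ],
)

```text
t: 9.27
ee_pos: [632.4, 176.5, 7.5]
tcp_rot: [2.873, 1.569, 0.018]
wrist_force: [-0.2, -0.4, -0.5]
width: 0.795
```

Run:
```python
from h import *
plan((631,176,-1),-73.7)
c=cap("wrist"); cv2.imwrite("pics/w12.png",c["pixels"])
```

```text
TCP [632.4 176.5   7.5] offset cm [0.85 0.01 0.15] len 0.86 per row /1 [0.849 0.007 0.153]
rot deg [ 0.17 -0.1  -0.03]
```

View pics/w12.png

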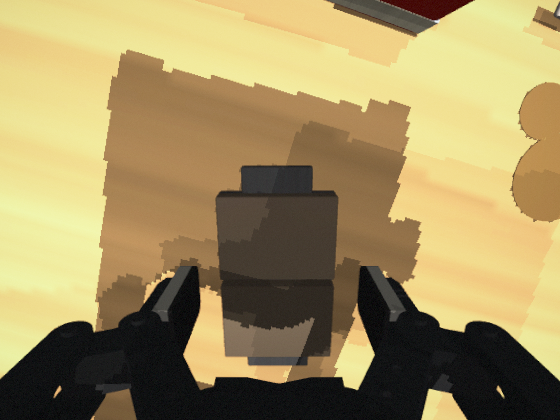

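The pad is centred between the fingers, groove at row 281, so I lower and close.

Request:
play_rows(
  motion=[
    {"offset": [0.5,0,0],"delta_rot": [0,0,0],"jaw": 0.7},
    {"offset": [0.3,0,0],"delta_rot": [0,0,0],"jaw": 0.65},
    {"offset": [0,0,0],"delta_rot": [0,0,0],"jaw": 0.5},
    {"offset": [0,0,0],"delta_rot": [0,0,0],"jaw": 0.3},
    {"offset": [0,0,0],"delta_rot": [0,0,0],"jaw": 0.3},
    {"offset": [0,0,0],"delta_rot": [0,0,0],"jaw": 0.3},
  ],
)

```text
t: 9.82
ee_pos: [631.7, 177.0, -1.5]
tcp_rot: [2.873, 1.571, 0.02]
wrist_force: [1.0, 0.2, 1.5]
width: 0.572
```

Request:
play_rows(
  motion=[
    {"offset": [-2,0,0],"delta_rot": [0,0,0],"jaw": 0.3},
    {"offset": [-4,0,0],"delta_rot": [0,0,0],"jaw": 0.3},
    {"offset": [-3.5,0,0],"delta_rot": [-6,0,0],"jaw": 0.3},
    {"offset": [-1,0,0],"delta_rot": [-6,0,0],"jaw": 0.3},
  ],
)

```text
t: 10.15
ee_pos: [634.5, 177.4, 109.0]
tcp_rot: [2.747, 1.563, 0.108]
wrist_force: [2.4, 0.2, -1.7]
width: 0.573
```

Run:
```python
from h import *
c=cap("wrist"); cv2.imwrite("pics/w13.png",c["pixels"])
plan((509,-98,100),-4)
p,R=tool(); T=np.array((509,-98,100.)); N=10
d=(T-p)/N
for i in range(N):
    print((R.inv().apply(d)/10).round(2)); R=R*Rot.from_rotvec([np.radians(-5.7),0,0])
c=cap("top"); im=c["pixels"]
cv2.imwrite("pics/t13.png",cv2.resize(im[195:290,280:415],None,fx=5.9,fy=5.9,interpolation=cv2.INTER_CUBIC))
```

```text
TCP [634.8 177.4 109.3] offset cm [ 0.79 17.93 24.41] len 30.29 per row /1 [ 0.79  17.929 24.406]
rot deg [-56.85  -0.34  -0.43]
[0.08 1.79 2.44]
[0.08 1.54 2.61]
[0.08 1.28 2.75]
[0.08 1.   2.86]
[0.08 0.71 2.94]
[0.08 0.41 3.  ]
[0.08 0.11 3.03]
[ 0.08 -0.19  3.02]
[ 0.08 -0.49  2.99]
[ 0.08 -0.78  2.93]
```

View pics/w13.png

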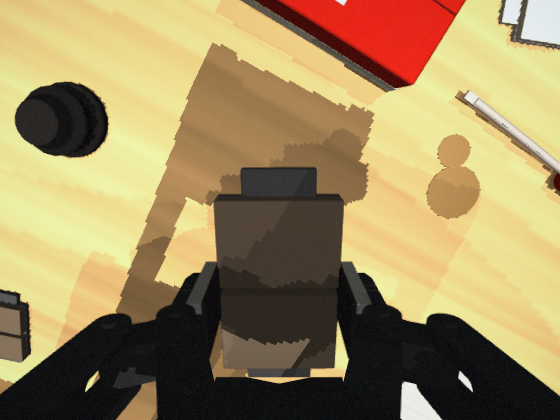

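View pics/t13.png

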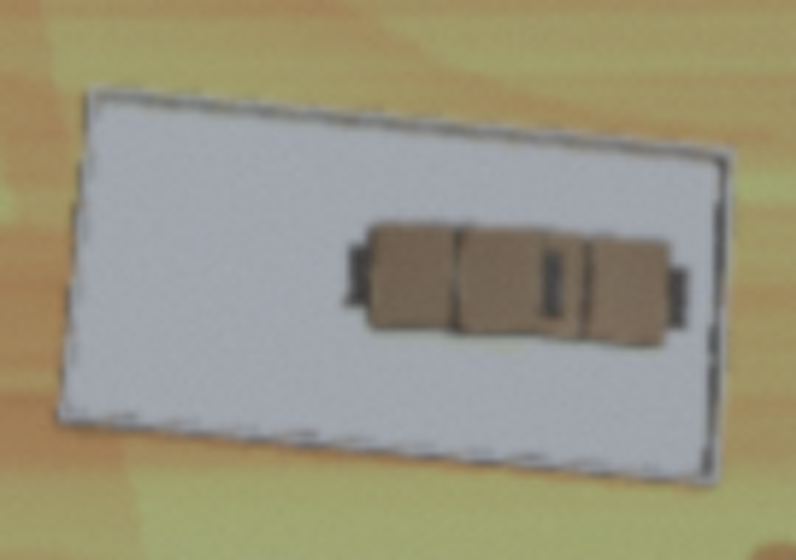

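Run:
```python
from h import *
c=cap("top"); f=lambda u,v:((u+.5)/5.9-.5+280,(v+.5)/5.9-.5+195)
g0=pix2w(c,[f(586,290)],16)[0]; g1=pix2w(c,[f(455,279)],24)[0]
e1=pix2w(c,[f(350,275)],8)[0]   # low end of pad1 ear (top of plate ~9)
print(g0.round(1),g1.round(1),np.linalg.norm((g1-g0)[:2]),e1.round(1),np.linalg.norm((e1-g0)[:2]))
w=cap("wrist"); print(held(w,[(221,291),(337,291),(214,198),(344,198)],-13.5).round(1))
```

```text
[ 499.2 -219.8   16. ] [ 503.6 -156.6   24. ] 63.394273520085996 [ 507.7 -109.6    8. ] 110.54718707409559
[[-13.5 -23.5  -1.4]
 [-13.5  24.7  -1.4]
 [-13.5 -24.3 -41.1]
 [-13.5  25.4 -41.2]]
```

Request:
play_rows(
  motion=[
    {"offset": [0.08,1.8,2.44],"delta_rot": [-5.7,0,0],"jaw": 0.3},
    {"offset": [0.08,1.54,2.6],"delta_rot": [-5.7,0,0],"jaw": 0.3},
    {"offset": [0.08,1.28,2.75],"delta_rot": [-5.7,0,0],"jaw": 0.3},
    {"offset": [0.08,1.0,2.86],"delta_rot": [-5.7,0,0],"jaw": 0.3},
    {"offset": [0.08,0.7,2.94],"delta_rot": [-5.7,0,0],"jaw": 0.3},
    {"offset": [0.08,0.4,3.0],"delta_rot": [-5.7,0,0],"jaw": 0.3},
    {"offset": [0.08,0.1,3.0],"delta_rot": [-5.7,0,0],"jaw": 0.3},
    {"offset": [0.08,-0.2,3.0],"delta_rot": [-5.7,0,0],"jaw": 0.3},
    {"offset": [0.08,-0.5,3.0],"delta_rot": [-5.7,0,0],"jaw": 0.3},
    {"offset": [0.08,-0.8,2.9],"delta_rot": [-5.7,0,0],"jaw": 0.3},
  ],
)

```text
t: 11.18
ee_pos: [499.8, -96.7, 92.9]
tcp_rot: [-1.9, 1.566, 2.736]
wrist_force: [0.6, -0.7, -2.5]
width: 0.568
```

Run:
```python
from h import *
tilt=-10.9;yaw=-4
y=np.radians(yaw); ty=np.array([np.cos(y),np.sin(y),0]); tx=np.array([0,0,-1.]); tz=np.cross(tx,ty)
Rt=Rot.from_matrix(np.c_[tx,ty,tz])*Rot.from_rotvec([0,np.radians(tilt),0])
T=np.array([508.4,-98.3,21])-Rt.apply([-7.5,0.6,-1.4]); print(T)
plan(T,yaw,tilt)
```

```text
[ 507.60663467 -101.04430063   13.90004327]
TCP [499.8 -96.7  92.9] offset cm [7.9  0.85 0.39] len 7.95 per row /1 [7.896 0.847 0.389]
rot deg [ -0.36 -10.99   0.31]
```

Request:
play_rows(
  motion=[
    {"offset": [1.5,0.7,0.1],"delta_rot": [0,-5.45,0],"jaw": 0.3},
    {"offset": [1.5,0,0],"delta_rot": [0,-5.45,0],"jaw": 0.3},
    {"offset": [0,0,0],"delta_rot": [0,0,0],"jaw": 0.3},
    {"offset": [0,0,0],"delta_rot": [0,0,0],"jaw": 0.3},
  ],
)

```text
t: 11.52
ee_pos: [506.5, -97.4, 62.5]
tcp_rot: [-0.038, 1.384, -1.687]
wrist_force: [-0.3, 0.1, -2.1]
width: 0.568
```

Run:
```python
from h import *
plan((507.6,-101,14),-4,-10.9)
```

```text
TCP [506.5 -97.4  62.5] offset cm [ 4.83  0.17 -0.56] len 4.87 per row /1 [ 4.83   0.168 -0.56 ]
rot deg [-0.4  -0.18  0.49]
```

Request:
play_rows(
  motion=[
    {"offset": [1.5,0.1,-0.5],"delta_rot": [0,0,0],"jaw": 0.3},
    {"offset": [1.3,0,0],"delta_rot": [0,0,0],"jaw": 0.3},
    {"offset": [0.8,0,0],"delta_rot": [0,0,0],"jaw": 0.3},
    {"offset": [0.3,0,0],"delta_rot": [0,0,0],"jaw": 0.3},
    {"offset": [0,0,0],"delta_rot": [0,0,0],"jaw": 0.3},
    {"offset": [0,0,0],"delta_rot": [0,0,0],"jaw": 0.3},
  ],
)

```text
t: 12.02
ee_pos: [510.2, -101.9, 26.5]
tcp_rot: [0.001, 1.381, -1.649]
wrist_force: [0.5, -0.9, -2.5]
width: 0.567
```

Run:
```python
from h import *
plan((507.6,-101,14),-4,-10.9)
c=cap("scene"); cv2.imwrite("pics/s14.png",cv2.resize(c["pixels"][200:320,140:300],None,fx=5,fy=5,interpolation=cv2.INTER_CUBIC))
```

```text
TCP [ 510.2 -101.9   26.5] offset cm [ 1.21 -0.27 -0.3 ] len 1.28 per row /1 [ 1.211 -0.267 -0.299]
rot deg [-0.52 -0.03  0.09]
```

View pics/s14.png

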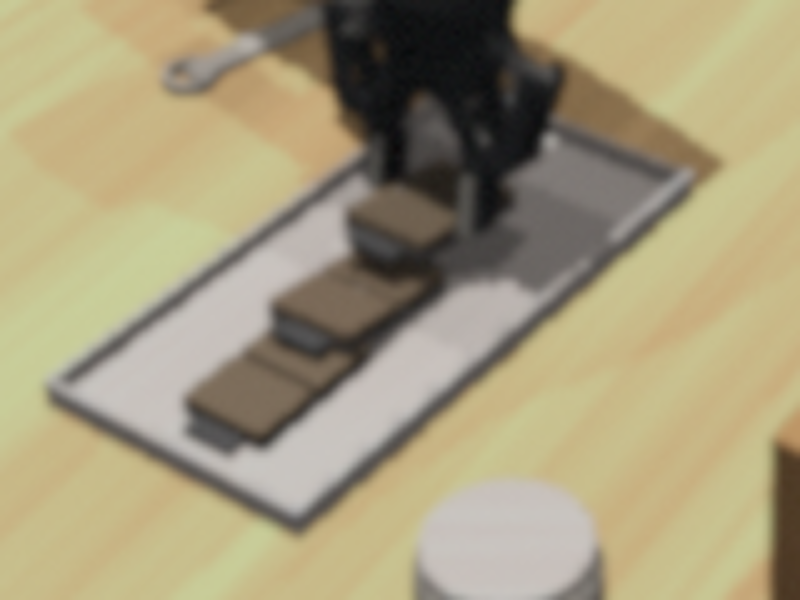

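Request:
play_rows(
  motion=[
    {"offset": [0.4,-0.2,-0.3],"delta_rot": [0,0,0],"jaw": 0.3},
    {"offset": [0.4,0,0],"delta_rot": [0,0,0],"jaw": 0.3},
    {"offset": [0.3,0,0],"delta_rot": [0,0,0],"jaw": 0.3},
    {"offset": [0.1,0,0],"delta_rot": [0,0,0],"jaw": 0.3},
    {"offset": [0,0,0],"delta_rot": [0,0,0],"jaw": 0.3},
    {"offset": [0,0,0],"delta_rot": [0,0,0],"jaw": 0.3},
  ],
)

```text
t: 12.57
ee_pos: [508.0, -100.9, 13.7]
tcp_rot: [-0.001, 1.381, -1.65]
wrist_force: [-0.5, 1.2, -3.1]
width: 0.569
```

Request:
play_rows(
  motion=[
    {"offset": [0.1,0,0],"delta_rot": [0,0,0],"jaw": 0.3},
    {"offset": [0,0,0],"delta_rot": [0,0,0],"jaw": 0.3},
  ],
)

```text
t: 12.73
ee_pos: [508.1, -101.2, 12.8]
tcp_rot: [0.001, 1.381, -1.649]
wrist_force: [-0.6, 0.5, -2.6]
width: 0.569
```

Request:
play_rows(
  motion=[
    {"offset": [0.1,0,0],"delta_rot": [0,0,0],"jaw": 0.3},
    {"offset": [0,0,0],"delta_rot": [0,0,0],"jaw": 0.3},
    {"offset": [0,0,0],"delta_rot": [0,0,0],"jaw": 0.3},
  ],
)

```text
t: 12.98
ee_pos: [508.2, -101.3, 12.3]
tcp_rot: [0.003, 1.38, -1.646]
wrist_force: [-0.9, 1.1, 2.0]
width: 0.566
```

Light contact: the force rose from -2.6 to +2.0 N. I release gently and back out along the tool axis.

Request:
play_rows(
  motion=[
    {"offset": [0,0,0],"delta_rot": [0,0,0],"jaw": 0.57},
    {"offset": [0,0,0],"delta_rot": [0,0,0],"jaw": 0.65},
    {"offset": [0,0,0],"delta_rot": [0,0,0],"jaw": 0.75},
    {"offset": [0,0,0],"delta_rot": [0,0,0],"jaw": 0.85},
    {"offset": [0,0,0],"delta_rot": [0,0,0],"jaw": 0.9},
    {"offset": [0,0,0],"delta_rot": [0,0,0],"jaw": 0.9},
  ],
)

```text
t: 13.48
ee_pos: [508.1, -101.4, 11.8]
tcp_rot: [0.0, 1.381, -1.649]
wrist_force: [-0.3, -0.6, -0.1]
width: 0.902
```

Request:
play_rows(
  motion=[
    {"offset": [-1.5,0,0],"delta_rot": [0,0,0],"jaw": 0.9},
    {"offset": [-3,0,0],"delta_rot": [0,0,0],"jaw": 0.9},
    {"offset": [-4,0,0],"delta_rot": [0,0,0],"jaw": 1},
    {"offset": [-4,0,0],"delta_rot": [0,0,0],"jaw": 1},
    {"offset": [-4,0,0],"delta_rot": [0,0,0],"jaw": 1},
    {"offset": [-4,0,-1],"delta_rot": [0,0,0],"jaw": 1},
    {"offset": [0,0,-4],"delta_rot": [0,0,0],"jaw": 1},
    {"offset": [0,0,-4],"delta_rot": [0,0,0],"jaw": 1},
    {"offset": [0,0,0],"delta_rot": [0,0,0],"jaw": 1},
  ],
)

```text
t: 14.23
ee_pos: [517.7, 31.2, 195.7]
tcp_rot: [0.001, 1.384, -1.645]
wrist_force: [-0.8, -0.3, 0.2]
width: 1.002
```

Run:
```python
from h import *
c=cap("scene"); cv2.imwrite("pics/s15.png",cv2.resize(c["pixels"][200:320,140:300],None,fx=5,fy=5,interpolation=cv2.INTER_CUBIC))
c=cap("top"); im=c["pixels"]
cv2.imwrite("pics/t15.png",cv2.resize(im[195:290,280:415],None,fx=5.9,fy=5.9,interpolation=cv2.INTER_CUBIC))
```

```text
(no output)
```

View pics/s15.png

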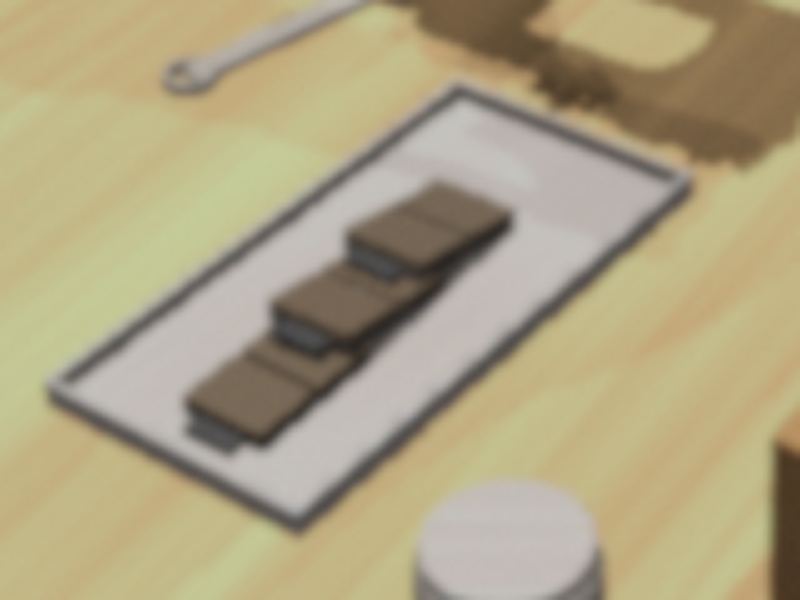

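View pics/t15.png

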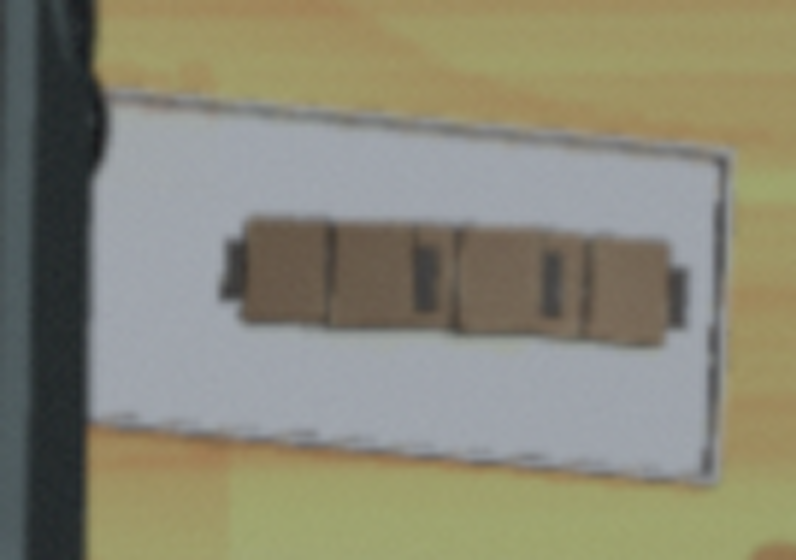

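Run:
```python
from h import *
c=cap("top"); f=lambda u,v:((u+.5)/5.9-.5+280,(v+.5)/5.9-.5+195)
g=np.array([pix2w(c,[f(586,290)],16)[0],pix2w(c,[f(456,280)],24)[0],pix2w(c,[f(329,272)],25.3)[0]])
u=np.array([.07,.9976]);n=np.array([-.9976,.07])
d=(g-g[0])[:,:2];print((d@u).round(1),(d@n).round(1), readout.observe()['wrist_force'].round(1))
env.job_done()
```

```text
[  0.   62.9 122.6] [0.  0.5 0.9] [-0.4 -0.4 -0.9]
the job is handed in; nothing more can be done
```

I placed both full-size pads in the tray as shingles after the first pad and handed the job in at about 14.5 s of the 54 s allowed.

**Placing:** The near bench pad went down first, then the far one. I lowered each until it touched lightly (under 9 N) and released it tilted by 10–11°. The white look-alikes and the small pad were never touched.

**Last checks:**

| Check | Result | Limit |
|---|---|---|
| Second pad's centre along the row from the first pad | about 63 mm | 40–82 mm |
| Third pad's centre along the row from the first pad | about 123 mm | 80–164 mm |
| Sideways offset | under 1 mm | 20 mm |

- **First pad:** it showed no visible shift in the top picture.
- **Lean:** both new pads look straight and leaning in the top and scene pictures. I did not measure the lean separately; I took it from the release tilt and the geometry.
- **Gripper:** it ended well clear of the pads, with the wrist force near zero.

**Disagreement:** the wrist and top cameras differed by up to about 5 mm on where the bench pads lay. This shifted the grasps a little, but the placements stayed well within limits.

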